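# Feed the valve lap out to the third notch

## Task

Push the brass-knobbed feed lever of the lapping rig away from the crank through its clicks and leave it resting in the third notch, letting it run no further than that at any time. Push the knob with a fingertip or the outside of the fingers, never with the fingers round it, and leave the red crank and the loose things on the bench as they are.

Things in the scene. Friction and masses are not known exactly. Their poses are not given: they have to be found in the camera images.
- feed (a joint): Travel in m of the feed slide and its upright lever along a straight rail: 0 at the crank-end stop, growing away from the crank, 0.094 at the far stop. Starts on the plain parking land (0 to 0.008). Notches at 0.026, 0.042, 0.058 (the third), 0.074, 0.090; crests before each at 0.018, 0.034, 0.050, 0.066, 0.082. Drag under 2 N on the land, 6 to 10 N to leave land or notch, less towards the crest.
- index_bar (a point): Bottom of the third notch of the fixed, scalloped steel index bar (16 mm wide, five notches 16 mm apart, 3 mm deep, along the rig's y), 31 mm above the bench. The slide's brass spring plunger, 38 mm to the rig's -x of the lever, rides on it. Past a crest the lever jumps up to 8 mm ahead by itself into the next notch, and stays there when let go.
- feed_knob (a point): Centre of the brass ball, 26 mm in diameter, on the feed lever, 125 mm above the bench; slides with the lever. Below it a 10 mm steel rod runs down to a dark shoe, top 56 mm above the bench. Frame turned with the rig: push along its -y (feed grows); crank on the +y side; spindle parallel to y, 80 mm away at +x, with a collar there moving along, up to 105 mm above the bench.
- rig: Lapping rig, bolted down. Dark iron bed 180 (x) by 320 mm (y), 22 mm thick, x from -115 to +65 mm; origin on the bench. Spindle along y at x = 20 mm, 85 mm high, in two pillars at y = -112 and 126 mm, 26 mm thick, 48 mm wide (70 at the foot), 119 mm high with oil cups. Feed lever at x = -60 mm, y = 45 mm - feed. Brass lap, 17 mm thick, out to y = -250 mm. Yaw up to 0.35 rad.
- crank_grip (a point): Middle of the red crank's round grip (22 mm diameter, 75 mm long, parallel to the spindle), 60 mm off the spindle axis and 220 mm along the rig's +y, hanging below the axis to within 0.9 rad of straight down. Turns with a drag of about 0.4 N m; to be left where it is.
- slide_knob_a: Loose brass slide knob, 18 mm wide, 23 mm high, origin under its foot; bystander.
- slide_knob_b: Second loose brass slide knob, the same; bystander.
- jar_lid: Loose frosted glass jar lid, 72 mm in diameter, 39 mm high with its knob, origin under its centre; bystander.
- bell_brace: Loose silver-plated bell brace, 75 mm long (x), 25 mm wide, 18 mm high, origin under its middle; bystander.

How it is judged (in metres and radians):
On the way, in this order (a step that is already met when the one before it is completed fails the run):
1. the lever has clicked into the first notch (value of joint feed above 0.02 m).
2. the lever has clicked into the second notch (value of joint feed above 0.036 m).
At the end, for the whole second after the job is handed in: The feed lever rests by itself in the third notch (joint feed 0.058 within 3 mm, still); crank grip within 15 mm and every loose thing within 10 mm of where it started (value of joint feed between 0.055 and 0.061 m and velocity of joint feed between -0.005 and 0.005 m/s and distance of crank_grip from where it was at the start of the episode below 0.015 m and distance of each of slide_knob_a, slide_knob_b, jar_lid, bell_brace from where it was at the start of the episode below 0.01 m); the robot touches nothing.
It fails at once if the lever was let run past the third notch, over the crest to the fourth (joint feed beyond 0.067) (value of joint feed above 0.067 m).
It fails at once if the fingers were put round the knob (the point between the pads came within 10 mm of the knob's axis and less than 25 mm above its centre) (horizontal distance between the grasp point and feed_knob below 0.01 m and z of the grasp point in the frame of feed_knob between -0.06 and 0.025 m).
It fails at once if the crank was turned (its grip moved more than 15 mm) (distance of crank_grip from where it was at the start of the episode above 0.015 m).
It fails at once if a loose thing was moved more than 10 mm (distance of any of slide_knob_a, slide_knob_b, jar_lid, bell_brace from where it was at the start of the episode above 0.01 m).
It also fails if it takes over 48 s, if anything falls off the work surface, if the arm or the gripper's body presses on something with over 40 N, if the wrist force passes 120 N, or if a joint passes its speed limit or range.

## Robot

A 6-joint arm with a two-finger parallel gripper is mounted at the origin on the work surface. World frame = base frame: x ahead of the robot, y to its left, z up, the work surface at z = 0. Lengths are in m, angles in degrees, forces in N, time in s.
With the tool pointing down it reaches from about 0.4 to 0.925 m from the base axis. Payload 3.4 kg.
Tool frame: the origin (TCP) lies at the very end of the fingers, on their centre line; the grasp point (between the pads) lies 19 mm behind it; z points along the fingers, y is the direction in which the jaws open and shut (so a half turn about z gives the same grasp; the last joint's range is limited). The gripper opens to 85 mm and grips with 20 to 120 N. Pads are 22 mm wide; open, the fingers measure 114 mm over their backs; the gripper's body (76 mm by 85 mm) begins 54 mm behind the grasp point. The pads swing forward as they close: fully open they stand 13 mm farther back than shut.
Start: joints at [67.58, 17.578, 86.31, -0, 76.112, -4.211], TCP at [0.18, 0.546, 0.231] pointing down, gripper open.
Joint ranges: [-179.03, 179.03], [-60, 130.46], [8.19, 133.38], [-81.62, 261.62], [5.75, 156.47], [-153.77, 153.77]. Speed limits (degrees/s): [147.25, 147.25, 180, 180, 180, 180].

## Interface

Orientations are given as [roll, pitch, yaw] about the fixed x, y, z axes, in that order (R = Rz(yaw) Ry(pitch) Rx(roll)).
In Python, from plant import status, vision, r, nets gives the robot as it stands.
- The arm moves only by the shell command python3 -m jog 'ROWS' [FORCE]. ROWS is a JSON object of lists of equal length, an entry for each row: "translation": the shift along the tool's x, y, z in m, a list of three; "roll": the turn about the tool's z in rad; "grip": the closure in counts, from 0 (fully open) to 255 (shut). In form: {"translation": [[x, y, z], ...], "roll": [roll, ...], "grip": [grip, ...]}. A call has 1 to 12 rows; each row shifts and turns the commanded pose from where the row before left it, along the tool's axes as they then stand; what a row does not reach is not made up. A row lasts 1/10 s, in which the tool goes at most 50 mm and 8.59 degrees, less where a joint would pass 70% of its speed; a pose out of reach is approached as far as the arm can. A call is refused whole if a number of a shift passes 0.05 or a number of a turn 0.15, either way. A call with a gripper value outside its range is refused whole. The fingers move at their own pace and stop on an object; FORCE is the grip in N (left out, the last holds). Time passes only in rows, so rows that do not move let the fingers close. It gives the time, the measured TCP pose, the force and the opening at its end, in the units of the state.
- status.observe(): the state, without advancing time (a new reading comes with each control period).
- vision.camera(name): name is "scene" or "top"; returns a dict with "color" (480x640x3 uint8, red, green, blue), "fovy" (degrees; the focal length in pixels is half the picture's height over the tangent of half this angle, whatever the lens; pixels are square), "cx", "cy" (the principal point, pixels), "R" (3x3) and "t" (3): a world point X has camera coordinates R X + t. Camera axes: x right, y down, z forward; pixel columns grow to the right and rows downward; lengths in m; the calibration is good to about 2 mm. A picture is of the moment at which its call begins. There is no depth.
- r.close_job(): hands the job in, once; it reports no verdict.
Trained networks look in the newest picture that a camera, given by its name, has taken for a name from the list of things; names that differ only in an ending like _2 or _b are one class to them, and where a whole thing is asked for, a point or a joint stands for the part that bears it (a point fixed in the world has none). Each returns a list of dicts, best first, with "p" (0 to 1); they miss things now and then, are a little off and sometimes report something else, mostly with a low value. They report only what shows in the picture. A call takes as long as a camera call.
- nets.trace(query, camera): "mask" (480x640 bool, what is visible of it).
- nets.mark_of(query, camera): "xyz" ([x, y, z] in m, in the coordinates of the camera as it stood for that picture, good to about 4 mm: a listed point, or the origin of a listed thing).
The state is a dict: "clock": time; "qpos": joint angles; "joint_velocities": joint speeds; "tau": joint torques, N m; "tcp_pos": TCP position; "ee_rot": TCP orientation; "contact_force": force on the tool from outside, world axes, zero at the start; "ft_torque": the same for the moment, N m; "gripper_width": finger opening in m.
Only numpy, scipy, OpenCV 4.12 (cv2) and the standard library are available. Lean on these libraries where they do the work, as an engineer would, in place of code of your own. Each camera call takes 0.05 s, during which the arm holds its last target.

## Working session

There is one attempt and no reset: what is moved stays moved. The work goes in short steps, Python scripts to look and compute and a shell command to move; the robot and the scene stay as the last step left them, time stands still between calls to the robot, and variables do not carry over. Pictures are saved under pics/ and viewed, and the job is handed in when it is done.

```bash
mkdir -p pics; cat > h.py <<'E'
from plant import status, vision, r, nets
import numpy as np, cv2
def cam(n,save=None):
    c=vision.camera(n)
    if save: cv2.imwrite('pics/'+save,cv2.cvtColor(c['color'],cv2.COLOR_RGB2BGR))
    c['R']=np.array(c['R']);c['t']=np.array(c['t']);c['f']=240/np.tan(np.radians(c['fovy'])/2)
    return c
def w(c,p): return c['R'].T@(np.array(p)-c['t'])
def px(c,X):
    p=c['R']@np.array(X)+c['t']; return c['cx']+c['f']*p[0]/p[2], c['cy']+c['f']*p[1]/p[2]
E
python3 - <<'E'
from h import *
np.set_printoptions(precision=4,suppress=True)
print(status.observe())
for n in ['scene','top']:
    c=cam(n,n+'0.png'); print(n,c['f'],c['R'],c['t'],-c['R'].T@c['t'])
    for q in ['feed_knob','rig','crank_grip','index_bar','slide_knob_a','jar_lid','bell_brace']:
        for m in nets.mark_of(q,n)[:3]:
            X=w(c,m['xyz']); print(q,round(m['p'],2),X,px(c,X))
E
```

```text
{'clock': 0.0, 'qpos': array([67.5796, 17.6232, 86.3815,  0.0002, 76.1119, -4.2135]), 'joint_velocities': array([ 0.0091,  0.0633, -0.0939, -0.0481,  0.111 ,  0.071 ]), 'tau': array([ -0.0014, -45.7549, -25.1907,  -0.0002,   0.0135,  -0.    ]), 'tcp_pos': array([0.1794, 0.5456, 0.2304]), 'ee_rot': array([-179.8838,   -0.0088,  161.793 ]), 'contact_force': array([-0.1063,  0.8864,  0.5147]), 'ft_torque': array([ 0.0412, -0.0341, -0.0211]), 'gripper_width': 0.0854310854527914}
scene 494.3681520075739 [[ 0.1733  0.9849 -0.0034]
 [ 0.5678 -0.1028 -0.8168]
 [-0.8047  0.1396 -0.577 ]] [-0.1732 -0.2387  1.3059] [ 1.2165 -0.0363  0.5579]
feed_knob 0.79 [0.5659 0.0636 0.1246] (np.float64(317.676899897788), np.float64(217.92806882568453))
rig 0.66 [0.635  0.0429 0.003 ] (np.float64(312.84682478701814), np.float64(305.19829264038236))
rig 0.59 [ 0.5105 -0.1155 -0.0001] (np.float64(214.13453155106663), np.float64(269.550506007537))
crank_grip 0.68 [0.6122 0.2655 0.0345] (np.float64(441.3896382990293), np.float64(265.8527497862844))
index_bar 0.64 [ 0.5485 -0.0054  0.0334] (np.float64(276.8358936
[... 947 characters left out ...]
03  ] (np.float64(364.8087707305121), np.float64(259.57428554862724))
index_bar 0.38 [0.5665 0.0616 0.1217] (np.float64(335.0111413872417), np.float64(240.1120807858552))
slide_knob_a 0.57 [ 0.7337  0.1276 -0.0012] (np.float64(307.2549631247032), np.float64(176.23763964316268))
slide_knob_a 0.57 [ 0.7819 -0.0198  0.0006] (np.float64(375.1075854797381), np.float64(158.5411942409939))
jar_lid 0.74 [ 0.4481  0.0373 -0.0035] (np.float64(342.58974476029226), np.float64(308.99049209556887))
bell_brace 0.7 [ 0.5122 -0.1181  0.0016] (np.float64(418.10768475934555), np.float64(282.04694468884514))
bell_brace 0.32 [ 0.4484  0.0352 -0.0028] (np.float64(343.61265715652684), np.float64(308.891859207674))
```

View pics/scene0.png

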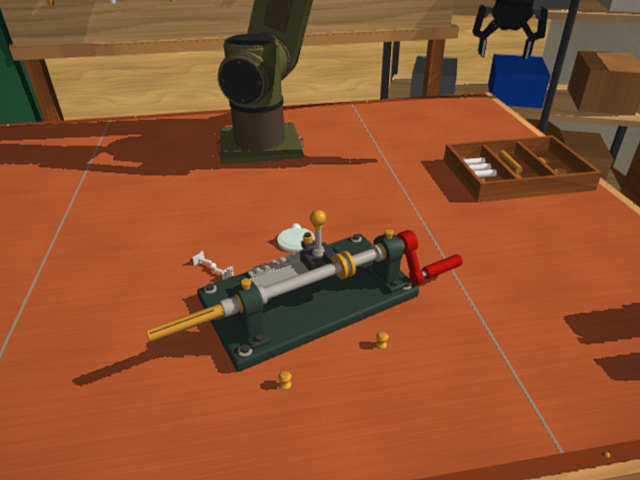

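View pics/top0.png

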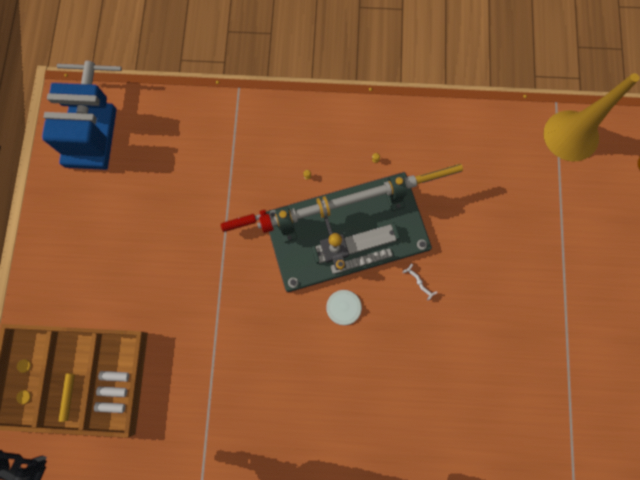

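The scene view shows the brass knob at about (318,217). The crank is right of it at (440,265) and the lid is behind it. In the top view the knob is at (335,240), the crank at left and the bell brace at (420,282). Next I'll fit the rig pose.

```bash
cat > fit.py <<'E'
from h import *
from scipy.optimize import least_squares
np.set_printoptions(precision=4,suppress=True)
obs=[]
for n in ['scene','top']:
    for k in range(1):
        c=cam(n)
        for q in ['feed_knob','rig','crank_grip','index_bar']:
            L=nets.mark_of(q,n)
            if L and not(q=='feed_knob' and n=='top'): obs.append((q,w(c,L[0]['xyz'])))
        L=nets.trace('feed_knob',n)
        if L: 
            m=L[0]['mask']; v,u=np.nonzero(m); print(n,L[0]['p'],m.sum(),u.min(),u.max(),v.min(),v.max())
        hsv=cv2.cvtColor(c['color'],cv2.COLOR_RGB2HSV)
        u,v=px(c,[.566,.0626,.124]); u,v=int(u),int(v)
        cv2.imwrite(f'pics/z_{n}.png',cv2.resize(cv2.cvtColor(c['color'],cv2.COLOR_RGB2BGR)[v-50:v+50,u-60:u+60],None,fx=6,fy=6,interpolation=cv2.INTER_CUBIC)); print(u-60,v-50)
def model(p):
    x,y,th,f,ph=p; R=np.array([[np.cos(th),-np.sin(th),0],[np.sin(th),np.cos(th),0],[0,0,1]]); o=np.array([x,y,0])
    M=dict(feed_knob=[-.06,.045-f,.125],rig=[0,0,0],index_bar=[-.098,-.013,.031],crank_grip=[.02+.06*np.sin(ph),.22,.085-.06*np.cos(ph)])
    return {k:o+R@np.array(v) for k,v in M.items()}
def res(p): 
    M=model(p); return np.concatenate([M[q]-X for q,X in obs])
for ph in (.5,-.5):
    s=least_squares(res,[.635,.04,.3,.004,ph],loss='soft_l1',f_scale=.004); print(s.x,s.cost,model(s.x))
E
python3 fit.py
```

```text
scene 0.65 1474 300 354 211 278
257 168
top 0.77 988 316 348 196 268
274 190
[0.636  0.0412 0.3476 0.0256 0.5575] 0.0009883354902146238 {'feed_knob': array([0.573, 0.039, 0.125]), 'rig': array([0.636 , 0.0412, 0.    ]), 'index_bar': array([ 0.5483, -0.0044,  0.031 ]), 'crank_grip': array([0.6097, 0.2657, 0.0341])}
[0.636  0.0412 0.3476 0.0256 0.5575] 0.0009883354902143768 {'feed_knob': array([0.573, 0.039, 0.125]), 'rig': array([0.636 , 0.0412, 0.    ]), 'index_bar': array([ 0.5483, -0.0044,  0.031 ]), 'crank_grip': array([0.6097, 0.2657, 0.0341])}
```

```bash
sed -i 's/^for ph in.*/for q,X in obs: print(q,X)\nobs=[(q,X) for q,X in obs if q!="feed_knob" or X[2]>.1]+[("feed_knob",np.array([.5662,.0626,.123]))]\n&/' fit.py; python3 fit.py
```

```text
scene 0.92 1669 300 355 210 280
257 168
top 0.83 956 316 348 197 269
274 190
feed_knob [0.5639 0.0631 0.1239]
rig [0.6367 0.0412 0.0023]
crank_grip [0.6132 0.2664 0.0351]
index_bar [ 0.5481 -0.0043  0.0305]
rig [ 0.6364  0.0395 -0.0013]
crank_grip [0.6112 0.2657 0.0325]
index_bar [ 0.5473 -0.0048  0.0281]
[0.6363 0.0406 0.3383 0.0004 0.5606] 1.592253037914398e-05 {'feed_knob': array([0.5649, 0.0628, 0.125 ]), 'rig': array([0.6363, 0.0406, 0.    ]), 'index_bar': array([ 0.5481, -0.0041,  0.031 ]), 'crank_grip': array([0.6122, 0.2654, 0.0342])}
[0.6363 0.0406 0.3383 0.0004 0.5606] 1.592253037924071e-05 {'feed_knob': array([0.5649, 0.0628, 0.125 ]), 'rig': array([0.6363, 0.0406, 0.    ]), 'index_bar': array([ 0.5481, -0.0041,  0.031 ]), 'crank_grip': array([0.6122, 0.2654, 0.0342])}
```

View pics/z_scene.png

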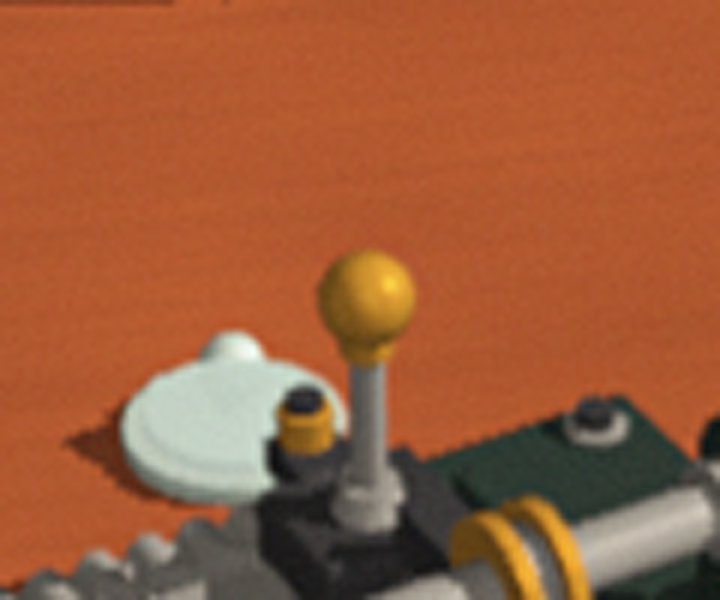

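View pics/z_top.png

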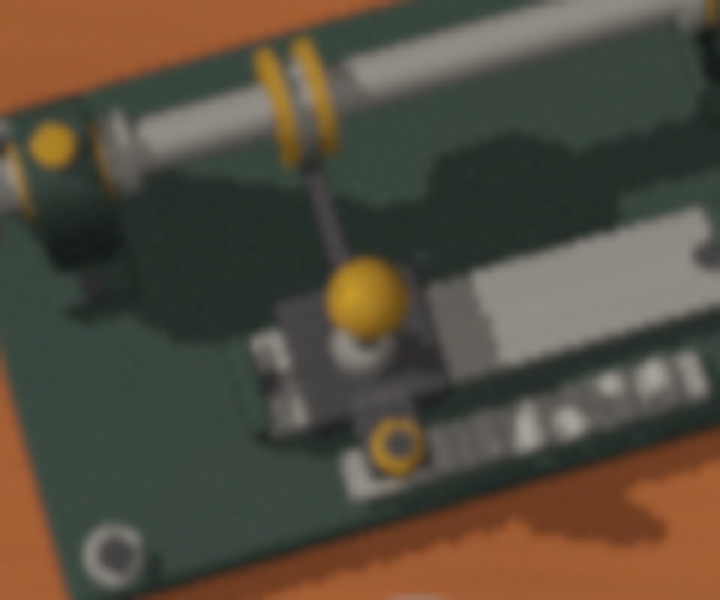

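```bash
python3 -m jog '{"translation":[[0,0,0],[0,0,0],[0,0,0],[0,0,0],[0,0,0],[0,0,0],[0,0,0]],"roll":[-0.14,-0.14,-0.14,-0.14,-0.09,0,0],"grip":[255,255,255,255,255,255,255]}'
```

```text
clock: 2.7
tcp_pos: [0.1797, 0.5462, 0.2313]
ee_rot: [180.0, 0.0, -161.1]
contact_force: [-0.8, 0.0, 0.9]
gripper_width: -0.0003
```

```bash
python3 -m jog '{"translation":[[-0.017,-0.043,0],[-0.017,-0.043,0],[-0.017,-0.043,0],[-0.017,-0.043,0],[-0.017,-0.043,0],[-0.017,-0.043,0],[-0.017,-0.043,0],[-0.017,-0.043,0],[-0.017,-0.043,0],[-0.017,-0.043,0],[-0.017,-0.043,0],[-0.017,-0.043,0]],"roll":[0,0,0,0,0,0,0,0,0,0,0,0],"grip":[255,255,255,255,255,255,255,255,255,255,255,255]}'
cat > look.py <<'E'
import sys
from h import *
np.set_printoptions(precision=4,suppress=True)
s=status.observe(); T=np.array(s['tcp_pos']); print(s['clock'],T,s['ee_rot'],s['contact_force'])
th=.3347; ex=np.array([np.cos(th),np.sin(th)]); ey=np.array([-np.sin(th),np.cos(th)])
c=cam('scene'); 
im=c['color'].astype(int)
# gold ball: initial pixel vs now, along rail
K=np.array([.5655,.0627,.125])
best=[]
hsv=cv2.cvtColor(c['color'],cv2.COLOR_RGB2HSV)
m=((hsv[...,0]>15)&(hsv[...,0]<30)&(hsv[...,1]>120)&(hsv[...,2]>110))
m[:198]=0; m[236:]=0; m[:,:270]=0; m[:,345:]=0
n,l,st,ce=cv2.connectedComponentsWithStats(m.astype(np.uint8))
i=1+np.argmax(st[1:,4]); print('blob',ce[i],st[i])
u0=px(c,K)[0]; u1=px(c,[K[0]+.05*np.sin(th),K[1]-.05*np.cos(th),.125])[0]
print('u at feed ref',u0,'px/m',(u1-u0)/.05)
d=T[:2]-K[:2]; print('tcp rel knob0 in rig x,y:',d@ex,d@ey,' z-.125:',T[2]-.125)
if len(sys.argv)>1:
    cr=c['color'][130:310,200:440]; cv2.imwrite('pics/'+sys.argv[1],cv2.cvtColor(cv2.resize(cr,None,fx=3.3,fy=3.3,interpolation=cv2.INTER_CUBIC),cv2.COLOR_RGB2BGR))
E
python3 look.py a1.png
```

```text
clock: 3.9
tcp_pos: [0.5419, 0.1233, 0.2315]
ee_rot: [180.0, 0.0, -161.1]
contact_force: [0.7, 0.8, 0.1]
gripper_width: -0.0005
3.9 [0.5419 0.1233 0.2315] [ 179.9932    0.0263 -161.0969] [0.7122 0.7991 0.1351]
blob [318.2927 216.7683] [311 210  15  14 164]
u at feed ref 317.05320127963176 px/m -566.885572143658
tcp rel knob0 in rig x,y: -0.002401926278421383 0.06496532842830062  z-.125: 0.10647914565737418
```

View pics/a1.png

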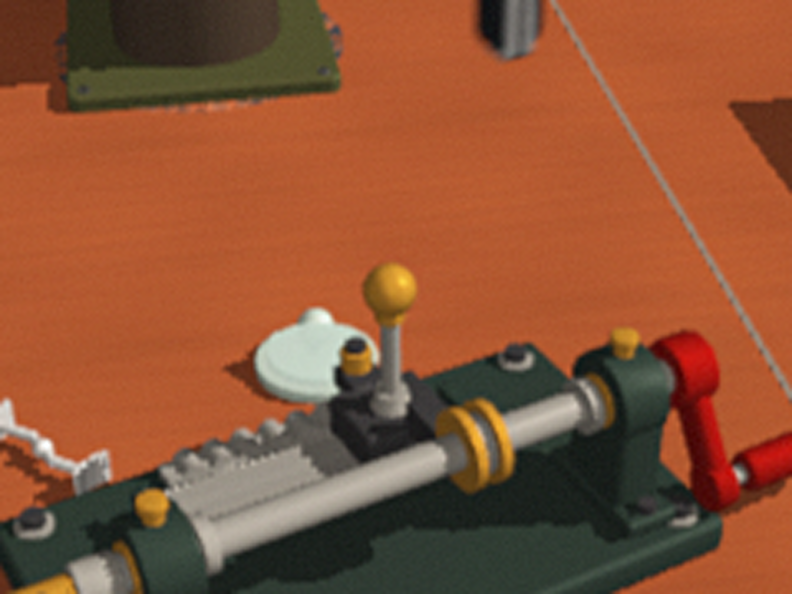

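```bash
python3 -m jog '{"translation":[[0,0,0.04],[0,0,0.04],[0,0,0.03],[-0.001,0,0.015],[-0.001,0,0],[0,0,0]],"roll":[0,0,0,0,0,0],"grip":[255,255,255,255,255,255]}'
python3 look.py a2.png
```

```text
clock: 4.55
tcp_pos: [0.5431, 0.1258, 0.1065]
ee_rot: [-180.0, 0.0, -161.0]
contact_force: [0.3, -0.1, -0.3]
gripper_width: -0.0001
4.55 [0.5431 0.1258 0.1065] [-179.998     0.0135 -161.009 ] [ 0.2989 -0.0975 -0.2964]
blob [318.1429 218.0561] [311 210  15  19 196]
u at feed ref 317.05320127963176 px/m -566.885572143658
tcp rel knob0 in rig x,y: -0.000377689218422154 0.06697025098170799  z-.125: -0.01845577718942812
```

View pics/a2.png

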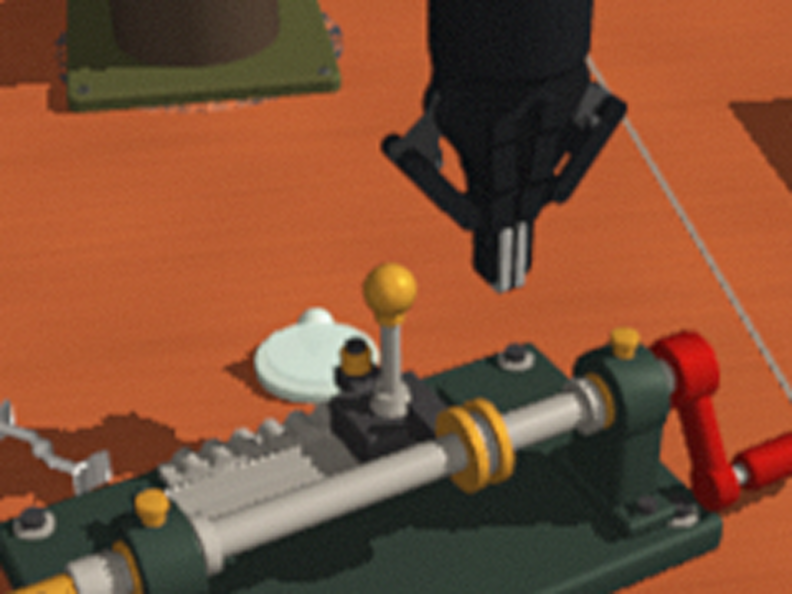

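```bash
python3 -m jog '{"translation":[[0,-0.005,-0.005],[0,-0.008,0],[0,-0.008,0],[0,-0.006,0],[0,-0.003,0],[0,-0.001,0],[0,0,0]],"roll":[0,0,0,0,0,0,0],"grip":[255,255,255,255,255,255,255]}'
python3 look.py a3.png
```

```text
clock: 5.3
tcp_pos: [0.5528, 0.0961, 0.1112]
ee_rot: [180.0, -0.0, -161.0]
contact_force: [0.6, -0.3, -0.6]
gripper_width: 0.0
5.3 [0.5528 0.0961 0.1112] [ 179.9889   -0.0162 -160.9987] [ 0.6049 -0.3481 -0.6117]
blob [318.0619 217.9485] [311 210  15  19 194]
u at feed ref 317.05320127963176 px/m -566.885572143658
tcp rel knob0 in rig x,y: -0.0010619189664818449 0.035684274963813094  z-.125: -0.013813352802202666
```

View pics/a3.png

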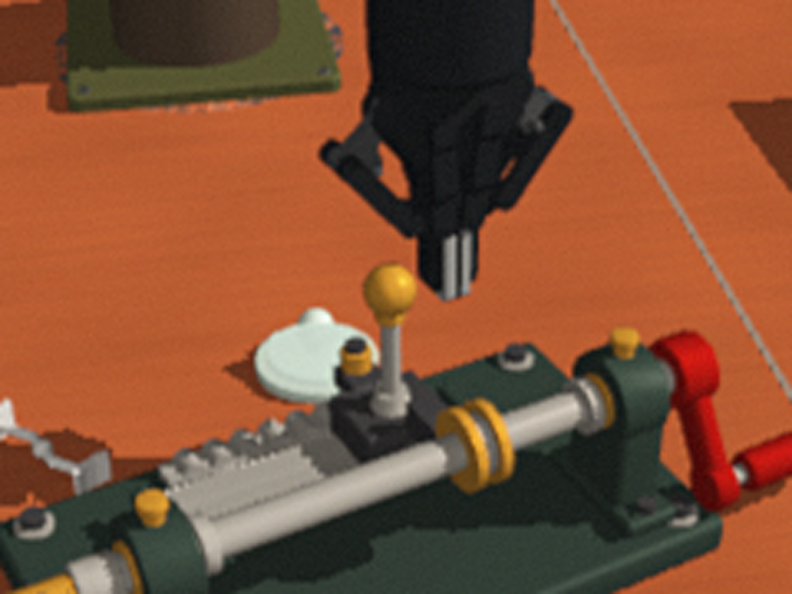

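```bash
python3 -m jog '{"translation":[[0,-0.002,0],[0,-0.002,0],[0,-0.002,0],[0,-0.002,0],[0,-0.002,0],[0,-0.002,0]],"roll":[0,0,0,0,0,0],"grip":[255,255,255,255,255,255]}'
python3 look.py
python3 -m jog '{"translation":[[0,-0.002,0],[0,-0.002,0],[0,-0.001,0],[0,0,0]],"roll":[0,0,0,0],"grip":[255,255,255,255]}'
python3 look.py a4.png
```

```text
clock: 5.95
tcp_pos: [0.5568, 0.0849, 0.1113]
ee_rot: [180.0, 0.0, -161.0]
contact_force: [-0.2, 1.2, 0.4]
gripper_width: -0.0
5.95 [0.5568 0.0849 0.1113] [ 179.9865    0.0061 -160.9729] [-0.1532  1.1708  0.4191]
blob [316.268  218.7938] [309 211  15  19 194]
u at feed ref 317.05320127963176 px/m -566.885572143658
tcp rel knob0 in rig x,y: -0.0009007289328651511 0.023836505719597847  z-.125: -0.013702076075140263
clock: 6.4
tcp_pos: [0.5585, 0.08, 0.1113]
ee_rot: [-180.0, -0.0, -161.0]
contact_force: [-0.2, -0.1, 0.1]
gripper_width: 0.0003
6.4 [0.5585 0.08   0.1113] [-179.9894   -0.0014 -160.9783] [-0.1552 -0.1257  0.1243]
blob [312.9606 219.9655] [305 212  16  19 203]
u at feed ref 317.05320127963176 px/m -566.885572143658
tcp rel knob0 in rig x,y: -0.0009844988982001936 0.01861671754442791  z-.125: -0.013685921131158907
```

View pics/a4.png

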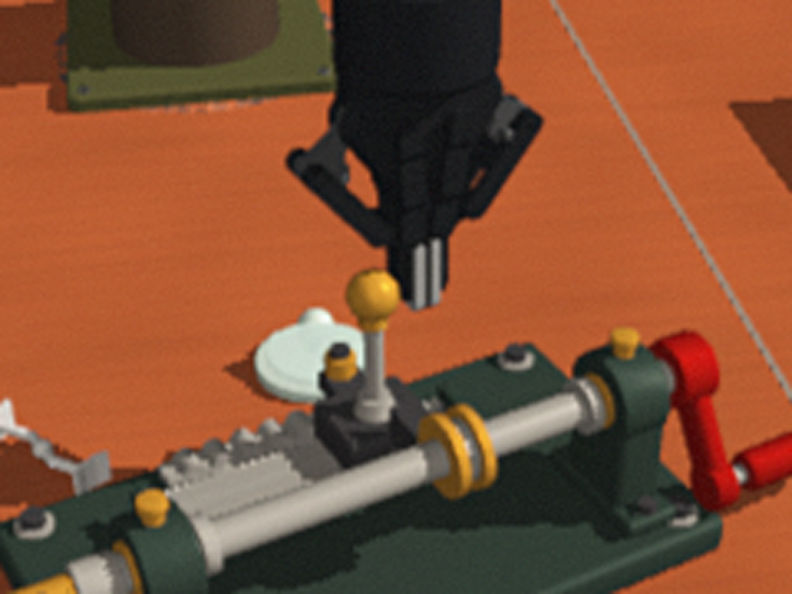

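```bash
python3 -m jog '{"translation":[[0,-0.001,0],[0,-0.001,0]],"roll":[0,0],"grip":[255,255]}'
python3 look.py
python3 -m jog '{"translation":[[0,-0.001,0],[0,-0.001,0]],"roll":[0,0],"grip":[255,255]}'
python3 look.py
python3 -m jog '{"translation":[[0,-0.001,0],[0,-0.001,0]],"roll":[0,0],"grip":[255,255]}'
python3 look.py
```

```text
clock: 6.65
tcp_pos: [0.5589, 0.0784, 0.1113]
ee_rot: [180.0, -0.0, -161.0]
contact_force: [-0.3, 0.6, 0.3]
gripper_width: -0.0002
6.65 [0.5589 0.0784 0.1113] [ 179.9933   -0.0035 -160.9579] [-0.3093  0.5886  0.2842]
blob [312.2118 219.9754] [305 212  16  19 203]
u at feed ref 317.05320127963176 px/m -566.885572143658
tcp rel knob0 in rig x,y: -0.0010409795191574837 0.016969116606497518  z-.125: -0.013653560324408676
clock: 6.9
tcp_pos: [0.5596, 0.0764, 0.1113]
ee_rot: [180.0, -0.0, -161.0]
contact_force: [-0.5, 0.2, 0.7]
gripper_width: 0.0002
6.9 [0.5596 0.0764 0.1113] [ 179.9961   -0.0059 -160.963 ] [-0.5439  0.2153  0.6824]
blob [310.915 220.34 ] [303 213  16  18 200]
u at feed ref 317.05320127963176 px/m -566.885572143658
tcp rel knob0 in rig x,y: -0.0010430294939327686 0.014899067064148577  z-.125: -0.013709707861038284
clock: 7.15
tcp_pos: [0.5603, 0.0745, 0.1113]
ee_rot: [180.0, -0.0, -161.0]
contact_force: [-0.7, 0.5, -0.2]
gripper_width: -0.0001
7.15 [0.5603 0.0745 0.1113] [ 179.9994   -0.0004 -160.9626] [-0.724   0.4649 -0.219 ]
blob [309.7463 220.5871] [302 213  16  19 201]
u at feed ref 317.05320127963176 px/m -566.885572143658
tcp rel knob0 in rig x,y: -0.0010125318289749502 0.012844625322674951  z-.125: -0.013691408284342066
```

```bash
python3 look.py a5.png; python3 -c "
from h import *
s=status.observe();print(s['contact_force'],s['ft_torque'],s['tau'])
c=cam('top','t5.png');im=cv2.imread('pics/t5.png')[170:290,260:420];cv2.imwrite('pics/t5z.png',cv2.resize(im,None,fx=5,fy=5,interpolation=cv2.INTER_CUBIC))"
```

```text
7.2 [0.5604 0.0743 0.1113] [-179.9889    0.0011 -160.9657] [ 0.0252 -0.3045  0.7621]
blob [309.7538 220.6834] [302 213  16  19 199]
u at feed ref 317.05320127963176 px/m -566.885572143658
tcp rel knob0 in rig x,y: -0.0009828770472839476 0.012631230956902094  z-.125: -0.01368193886601611
[-0.39036387 -0.3436002   0.66208488] [0.04170659 0.01573365 0.01033998] [-1.34851327e-01 -4.74826312e+01 -2.05268598e+01 -6.16417942e-02
 -4.28684684e-02 -1.20339263e-02]
```

View pics/a5.png

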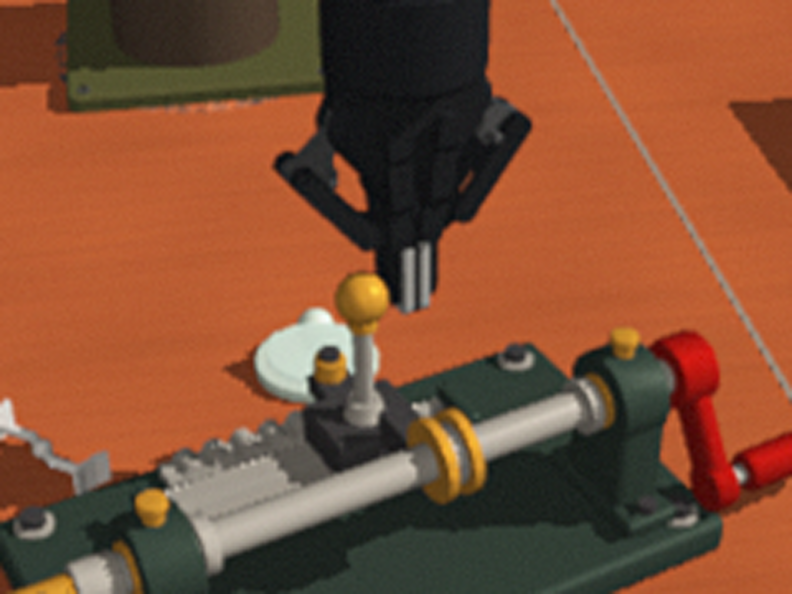

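View pics/t5z.png

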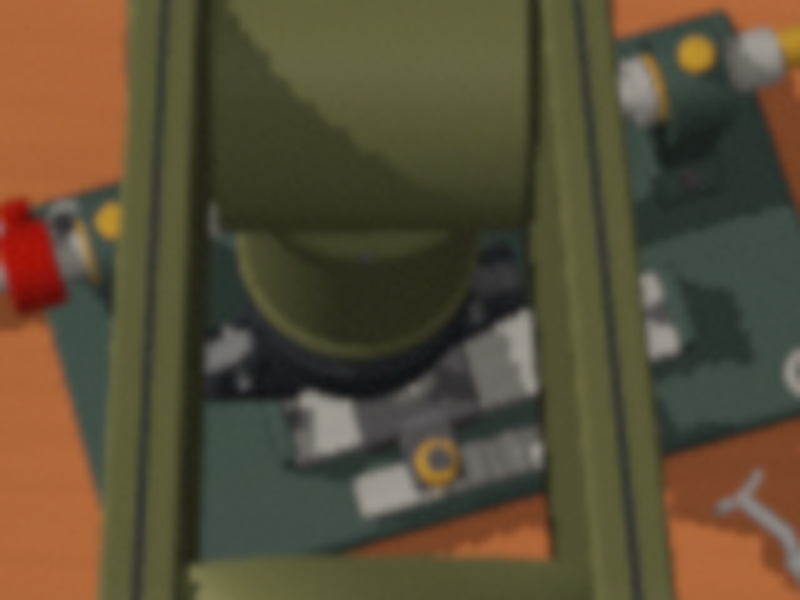

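```bash
cat > l.py <<'E'
import io,contextlib,re,subprocess
o=subprocess.run(['python3','look.py'],capture_output=True,text=True).stdout.split('\n')
b=float(re.findall(r'\[\s*([\d.]+)',o[1])[0]); y=float(re.findall(r'x,y: \S+ (\S+)',o[3])[0])
print('knob moved mm %.1f  tool-implied %.1f'%((318.15-b)/.567,27.4-1e3*y), o[0].split('] [')[-1])
E
for i in 1 2 3 4; do python3 -m jog '{"translation":[[0,-0.001,0],[0,0,0]],"roll":[0,0],"grip":[255,255]}' >/dev/null
python3 l.py; done
```

```text
knob moved mm 15.5  tool-implied 15.6  0.543   0.0453 -0.0023]
knob moved mm 16.6  tool-implied 16.6 -0.6644  0.0076 -0.1271]
knob moved mm 17.6  tool-implied 17.6 -0.3466  0.5563  0.2899]
knob moved mm 18.5  tool-implied 18.6 0.2684 0.0769 0.4537]
```

```bash

for i in 1 2 3 ; do python3 -m jog '{"translation":[[0,-0.001,0]],"roll":[0],"grip":[255]}' | grep -E "force"
python3 l.py; done; python3 look.py a6.png
```

```text
contact_force: [0.1, 0.6, -0.6]
knob moved mm 19.0  tool-implied 19.4  0.0541  0.6477 -0.6112]
contact_force: [-0.0, 0.6, 0.4]
knob moved mm 20.4  tool-implied 20.4 -0.0038  0.5967  0.4286]
contact_force: [-0.3, 0.6, -0.1]
knob moved mm 21.7  tool-implied 21.5 -0.347   0.5831 -0.0563]
8.75 [0.5627 0.0678 0.1113] [-179.9911    0.0068 -160.9654] [-0.6194  0.7055  0.7364]
blob [305.7621 221.9612] [298 214  16  19 206]
u at feed ref 317.05320127963176 px/m -566.885572143658
tcp rel knob0 in rig x,y: -0.0009552440881716089 0.005687633014107612  z-.125: -0.013666419933217488
```

View pics/a6.png

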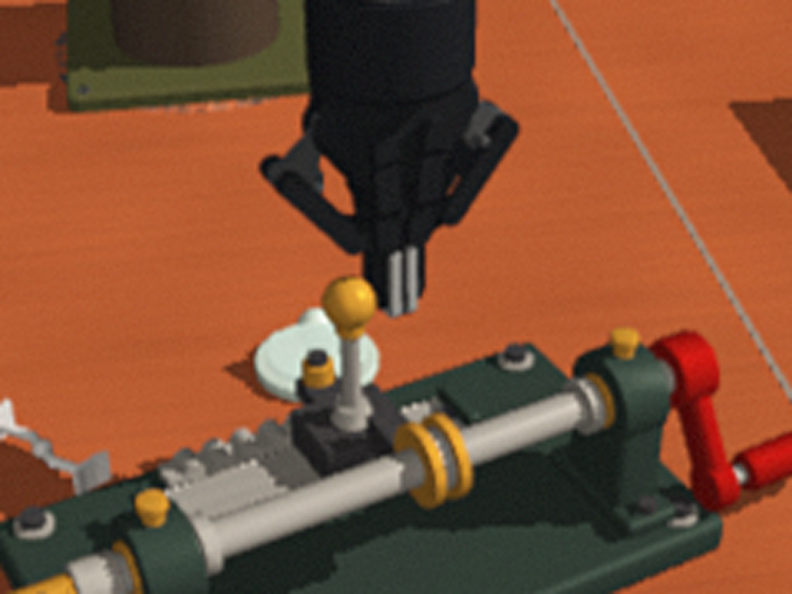

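```bash
python3 -m jog '{"translation":[[0,0,0],[0,0,0],[0,0,0],[0,0,0],[0,0,0]],"roll":[0,0,0,0,0],"grip":[255,255,255,255,255]}' | grep -E "force|tcp"
python3 l.py; python3 -c "
from h import *
print(status.observe()['tau'])
c=cam('scene','s7.png')
for m in nets.mark_of('feed_knob','scene')[:2]: print(m['p'],w(c,m['xyz']))
im=cv2.imread('pics/s7.png')[220:300,230:350];cv2.imwrite('pics/s7z.png',cv2.resize(im,None,fx=6.5,fy=6.5,interpolation=cv2.INTER_CUBIC))
c=cam('top','t7.png');im=cv2.imread('pics/t7.png')[230:280,310:390];cv2.imwrite('pics/t7z.png',cv2.resize(im,None,fx=9,fy=9,interpolation=cv2.INTER_CUBIC))"
```

```text
tcp_pos: [0.5626, 0.0679, 0.1113]
contact_force: [-0.4, -0.4, 0.4]
knob moved mm 21.9  tool-implied 21.5 -0.3763 -0.416   0.4233]
[-2.87896917e-03 -4.76076937e+01 -2.04640532e+01 -1.57938553e-03
  6.59868056e-04  1.79270887e-05]
0.76 [0.57536183 0.04389393 0.12361617]
```

View pics/s7z.png

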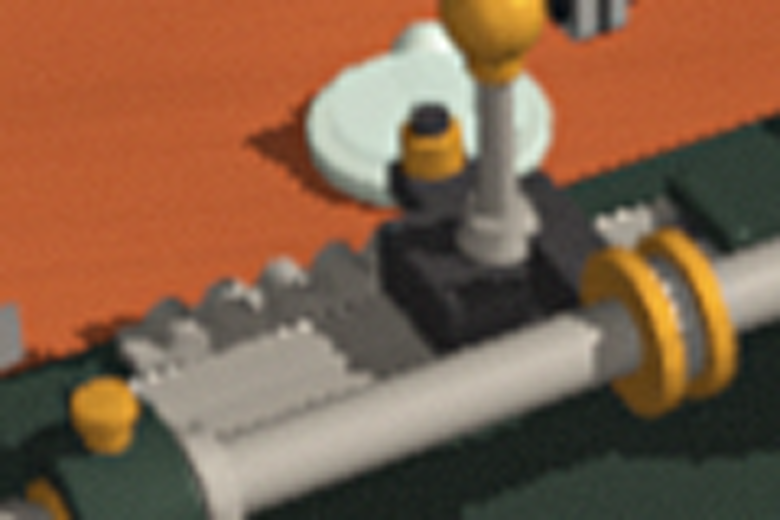

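View pics/t7z.png

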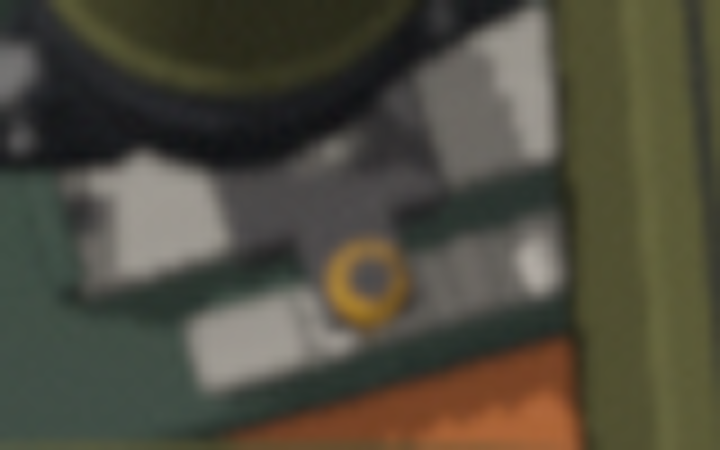

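```bash

for i in 1 2 3 4 5 6; do python3 -m jog '{"translation":[[0,-0.001,0]],"roll":[0],"grip":[255]}' | grep -E "force"
python3 l.py; done
```

```text
contact_force: [0.0, 0.3, -0.2]
knob moved mm 22.2  tool-implied 22.3  0.0471  0.3484 -0.1694]
contact_force: [0.4, 0.8, 0.4]
knob moved mm 23.3  tool-implied 23.4 0.4192 0.8007 0.4302]
contact_force: [0.0, 0.5, -0.7]
knob moved mm 24.2  tool-implied 24.5  0.0362  0.4842 -0.7369]
contact_force: [0.3, 0.4, -0.2]
knob moved mm 25.5  tool-implied 25.5  0.2726  0.4358 -0.1982]
contact_force: [0.4, 0.7, -0.9]
knob moved mm 26.5  tool-implied 26.5  0.446   0.693  -0.9382]
contact_force: [0.1, 0.9, -0.4]
knob moved mm 27.5  tool-implied 27.5  0.0956  0.9066 -0.415 ]
```

```bash
python3 -m jog '{"translation":[[0,0.004,0],[0,0.004,0],[0,0,0],[0,0,0]],"roll":[0,0,0,0],"grip":[255,255,255,255]}' | grep -E "force|tcp"
python3 l.py; python3 look.py a8.png
```

```text
tcp_pos: [0.5619, 0.07, 0.1113]
contact_force: [1.2, -1.0, 0.6]
knob moved mm 27.9  tool-implied 19.3  1.2328 -0.9584  0.6022]
10.85 [0.5619 0.07   0.1113] [-179.9922    0.0021 -160.9448] [ 0.5621  0.182  -0.0808]
blob [302.415 223.1  ] [295 215  15  19 200]
u at feed ref 317.05320127963176 px/m -566.885572143658
tcp rel knob0 in rig x,y: -0.0009805853422166692 0.00802178788825872  z-.125: -0.013667942926825369
```

View pics/a8.png

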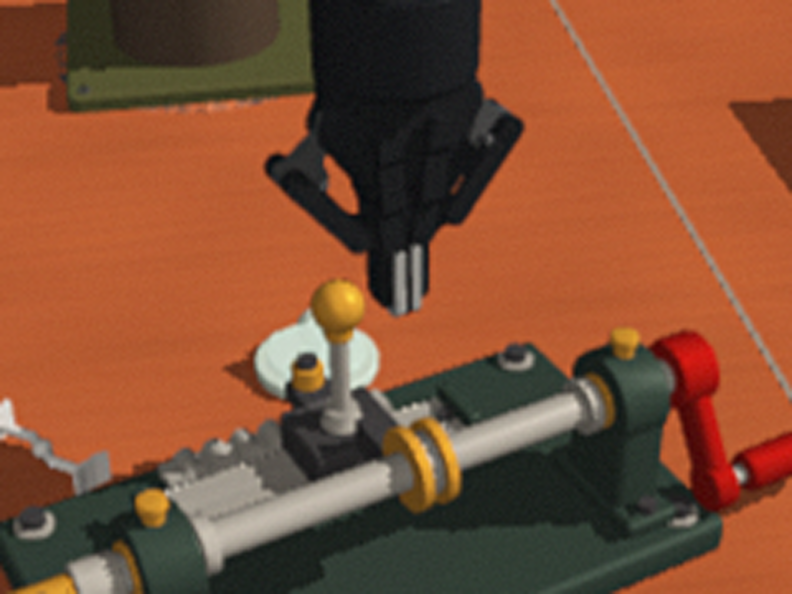

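```bash
python3 -m jog '{"translation":[[0,-0.004,0],[0,-0.003,0],[0,-0.001,0],[0,0,0]],"roll":[0,0,0,0],"grip":[255,255,255,255]}' | grep -E "force|tcp"
python3 l.py; 
for i in 1 2 3 4 5 6; do python3 -m jog '{"translation":[[0,-0.001,0]],"roll":[0],"grip":[255]}' | grep -E "force"
python3 l.py; done
```

```text
tcp_pos: [0.5647, 0.0619, 0.1113]
contact_force: [0.7, -0.4, 0.4]
knob moved mm 28.1  tool-implied 27.9  0.6654 -0.3745  0.4404]
contact_force: [-0.4, -0.1, -0.3]
knob moved mm 28.2  tool-implied 28.4 -0.4127 -0.1083 -0.2604]
contact_force: [-0.5, 0.5, -0.5]
knob moved mm 29.4  tool-implied 29.3 -0.4884  0.4686 -0.4634]
contact_force: [0.0, 0.6, 0.4]
knob moved mm 30.6  tool-implied 30.4 0.0206 0.5806 0.3771]
contact_force: [-0.7, 0.5, -0.5]
knob moved mm 31.5  tool-implied 31.4 -0.6767  0.4987 -0.4846]
contact_force: [-0.3, 0.8, 0.8]
knob moved mm 32.7  tool-implied 32.5 -0.2914  0.8302  0.7533]
contact_force: [-0.1, 1.1, -0.1]
knob moved mm 33.6  tool-implied 33.5 -0.0666  1.1482 -0.0525]
```

```bash
cat > ov.py <<'E'
import sys
from h import *
P=(.6363,.0406,.3383)
def W(x,y,z,P=P):
    a,b,t=P; return [a+np.cos(t)*x-np.sin(t)*y,b+np.sin(t)*x+np.cos(t)*y,z]
tag=sys.argv[1]
for n,box,S in [('scene',(200,215,320,300),6),('top',(300,215,430,290),6)]:
    c=cam(n); x0,y0,x1,y1=box
    im=cv2.cvtColor(c['color'],cv2.COLOR_RGB2BGR)[y0:y1,x0:x1]
    im=cv2.resize(im,None,fx=S,fy=S,interpolation=cv2.INTER_CUBIC); a=im.copy()
    def dot(X,col):
        u,v=px(c,X); cv2.circle(a,(int((u+.5-x0)*S),int((v+.5-y0)*S)),3,col,-1)
    for f in (.026,.042,.058,.074,.09):
        for xx in (-.106,-.09): dot(W(xx,.045-f,.031),(0,255,0))
    for f in (.018,.034,.05,.066,.082):
        for xx in (-.106,-.09): dot(W(xx,.045-f,.034),(0,0,255))
    for q in [(-.115,-.16),(.065,-.16),(-.115,.16),(.065,.16)]: dot(W(*q,.022),(255,0,255))
    cv2.imwrite(f'pics/{tag}_{n}.png',a); cv2.imwrite(f'pics/{tag}_{n}_raw.png',im)
E
python3 ov.py o1
```

```text
(no output)
```

View pics/o1_scene.png

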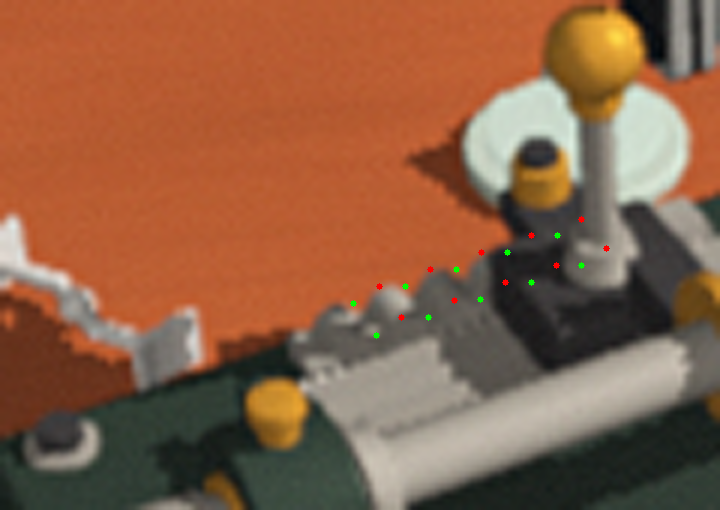

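View pics/o1_top.png

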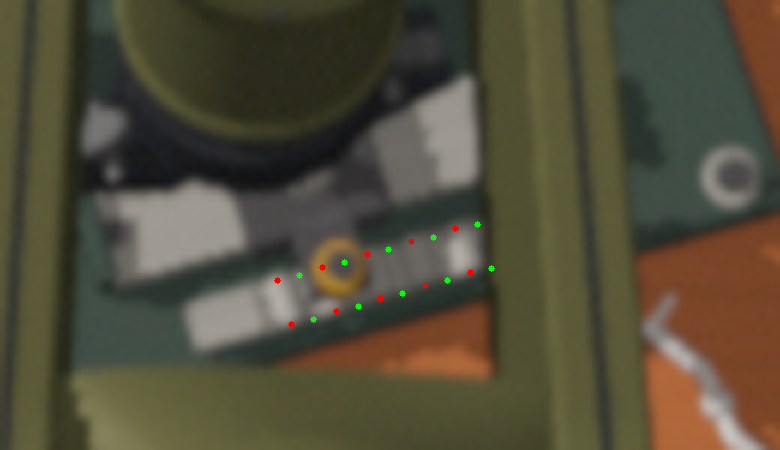

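View pics/o1_scene_raw.png

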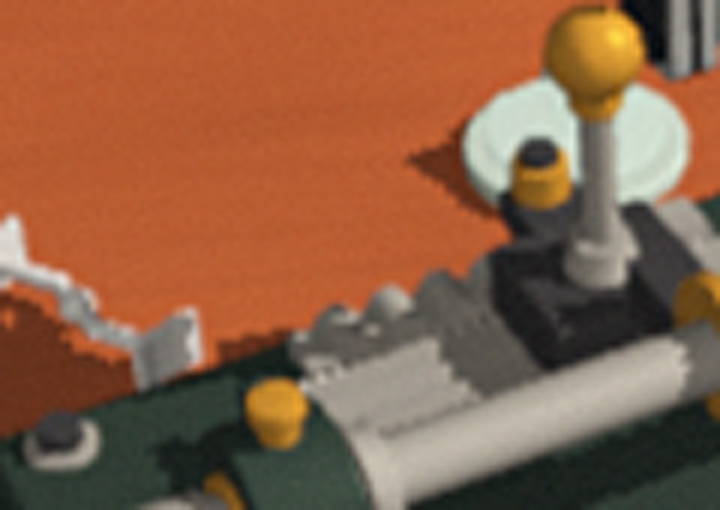

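```bash
python3 -c "
import cv2
a=cv2.imread('pics/top0.png')[165:300,215:475];cv2.imwrite('pics/q1.png',cv2.resize(a,None,fx=3,fy=3,interpolation=cv2.INTER_CUBIC))
a=cv2.imread('pics/scene0.png')[225:375,190:430];cv2.imwrite('pics/q2.png',cv2.resize(a,None,fx=3.3,fy=3.3,interpolation=cv2.INTER_CUBIC))"
```

```text
(no output)
```

View pics/q1.png

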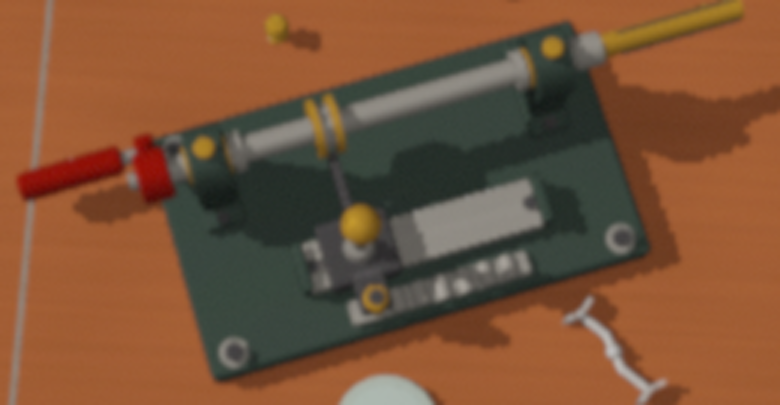

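View pics/q2.png

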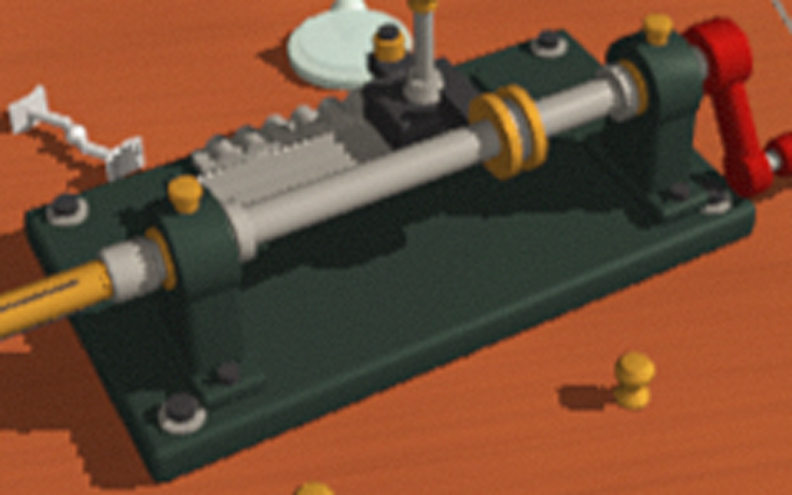

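```bash
cat > fit2.py <<'E'
from h import *
from scipy.optimize import least_squares
np.set_printoptions(precision=4,suppress=True)
C={n:cam(n) for n in('scene','top')}
def q1(u,v): return ((u+.5)/3-.5+215,(v+.5)/3-.5+165)
def q2(u,v): return ((u+.5)/3.3-.5+190,(v+.5)/3.3-.5+225)
def z(u,v,o): return ((u+.5)/6-.5+o[0],(v+.5)/6-.5+o[1])
O={'top':[('cup1',q1(204,147)),('cup2',q1(553,47)),('cA',q1(216,378)),('cB',q1(648,248)),('cC',q1(570,24)),('knob',z(366,298,(274,190)))],
'scene':[('cup1',q2(658,28)),('cup2',q2(186,195)),('cB',q2(30,215)),('cC',q2(156,468)),('cD',q2(753,210)),('knob',z(367,299,(257,168)))]}
def pts(p):
    a,b,t,f,zc=p[:5]
    M=dict(cup1=(.02,.126,zc),cup2=(.02,-.112,zc),cA=(-.115,.16,.02),cB=(-.115,-.16,.02),cC=(.065,-.16,.02),cD=(.065,.16,.02),knob=(-.06,.045-f,.125))
    return {k:np.array([a+np.cos(t)*x-np.sin(t)*y,b+np.sin(t)*x+np.cos(t)*y,zz]) for k,(x,y,zz) in M.items()}
def res(p,cams):
    M=pts(p); r=[]
    for n in cams:
        for k,o in O[n]:
            r+=list(np.array(px(C[n],M[k]))-o)
    return np.array(r+[(p[4]-.119)/.003])
for cams in (['top'],['scene'],['top','scene']):
    s=least_squares(res,[.636,.04,.33,.003,.119],args=(cams,),x_scale=[.01,.01,.01,.01,.01],loss='soft_l1')
    print(cams,s.x); print(s.fun.round(1))
E
python3 fit2.py
```

```text
['top'] [0.6378 0.0424 0.3397 0.0026 0.1186]
[-1.3 -0.3 -0.9 -0.1 -0.3  0.6  3.1  0.7  1.9 -2.9  0.   0.1 -0.1]
['scene'] [0.637  0.0441 0.3496 0.002  0.1147]
[ 0.4 -0.3  1.4 -0.3 -5.5  0.4 -2.8 -0.2  0.8 -0.4  0.1  0.3 -1.4]
['top', 'scene'] [0.6378 0.0435 0.3444 0.0025 0.1155]
[-1.7  0.4 -1.8  0.1 -0.4  0.8  2.7  0.3  1.1 -3.2 -0.4  0.2  0.5 -0.2
  0.7 -0.5 -5.7  0.4 -3.7  0.   0.8  0.4 -0.2  0.7 -1.2]
```

```bash
sed -i "s/for k,o in O\[n\]:/for k,o in [e for e in O[n] if e[0] in KEEP]:/" fit2.py; sed -i "s/^for cams/for KEEP in (['cup1','cup2','knob'],['cup1','cup2','knob','cA','cD']):\n  for cams/; s/^    s=/     s=/; s/^    print(cams/     print(cams/" fit2.py; python3 fit2.py
```

```text
['top'] [0.638  0.0403 0.3408 0.0005 0.1183]
[-0.2 -0.2  0.1 -0.2  0.1  0.4 -0.2]
['scene'] [0.6387 0.0424 0.3479 0.0004 0.1161]
[-0.2 -0.3 -0.  -0.2  0.2  0.7 -1. ]
['top', 'scene'] [0.6386 0.0417 0.3442 0.0005 0.1161]
[-0.7 -0.  -0.8 -0.3 -0.4  0.1 -0.5 -0.1 -0.7 -0.3 -0.2  0.7 -1. ]
['top'] [0.6381 0.0407 0.3355 0.0011 0.1183]
[-0.4 -0.6  0.1  0.1  0.3  0.3  0.1  0.2 -0.2]
['scene'] [0.6381 0.0424 0.3495 0.0003 0.1157]
[-0.3 -0.3  0.1 -0.2  0.1  0.2  0.1  0.5 -1.1]
['top', 'scene'] [0.6385 0.0419 0.3436 0.0008 0.116 ]
[-0.9 -0.  -0.9 -0.2  0.3  0.5 -0.4  0.1 -0.4 -0.  -0.5 -0.3 -0.   0.8
 -0.2  0.7 -1. ]
```

```bash

for i in 1 2 3 4 5 6 7 8; do python3 -m jog '{"translation":[[0,-0.001,0]],"roll":[0],"grip":[255]}' | grep -E "force"
python3 l.py; done
```

```text
contact_force: [0.2, 0.7, 0.2]
knob moved mm 34.4  tool-implied 34.4 0.2082 0.7229 0.2218]
contact_force: [0.4, 0.9, 0.1]
knob moved mm 35.2  tool-implied 35.4 0.4369 0.948  0.1264]
contact_force: [0.5, 1.1, 0.3]
knob moved mm 36.6  tool-implied 36.4 0.5314 1.1299 0.2585]
contact_force: [0.2, 0.2, 0.6]
knob moved mm 37.8  tool-implied 37.5 0.1571 0.1722 0.6123]
contact_force: [0.0, 1.3, 0.4]
knob moved mm 38.5  tool-implied 38.5 0.0446 1.3263 0.3773]
contact_force: [0.9, -0.1, -0.8]
knob moved mm 39.8  tool-implied 39.5  0.9101 -0.1092 -0.827 ]
contact_force: [0.0, -0.1, -0.2]
knob moved mm 40.5  tool-implied 40.5  0.0368 -0.0653 -0.2162]
contact_force: [-0.2, 1.7, -0.8]
knob moved mm 41.6  tool-implied 41.5 -0.1684  1.7433 -0.7509]
```

```bash

for i in 1 2 3 4 5 6 ; do python3 -m jog '{"translation":[[0,-0.001,0]],"roll":[0],"grip":[255]}' | grep -E "force"
python3 l.py; done; python3 ov.py o2;python3 look.py a9.png
```

```text
contact_force: [-0.1, 1.4, -0.4]
knob moved mm 42.8  tool-implied 42.5 -0.0663  1.4303 -0.4295]
contact_force: [0.5, 0.4, 0.3]
knob moved mm 43.6  tool-implied 43.5 0.4767 0.3996 0.3478]
contact_force: [0.5, 1.1, -0.4]
knob moved mm 44.9  tool-implied 44.5  0.536   1.102  -0.4223]
contact_force: [0.3, 1.3, 0.5]
knob moved mm 45.6  tool-implied 45.5 0.2959 1.3229 0.5168]
contact_force: [0.6, 1.2, 0.9]
knob moved mm 46.7  tool-implied 46.5 0.5714 1.1761 0.8778]
contact_force: [-0.1, 1.1, -0.1]
knob moved mm 47.8  tool-implied 47.5 -0.0657  1.0713 -0.0941]
14.75 [0.5711 0.0432 0.1113] [-179.989    -0.0107 -160.9644] [ 0.267  -1.1866  0.5492]
blob [290.9901 226.2228] [283 219  17  17 202]
u at feed ref 317.05320127963176 px/m -566.885572143658
tcp rel knob0 in rig x,y: -0.0011506692184195565 -0.020249409349911908  z-.125: -0.013711142072210566
```

View pics/o2_scene_raw.png

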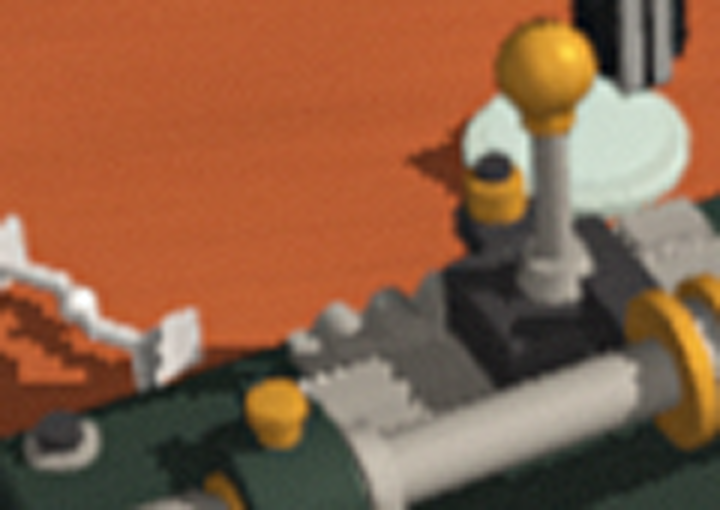

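View pics/o2_top_raw.png

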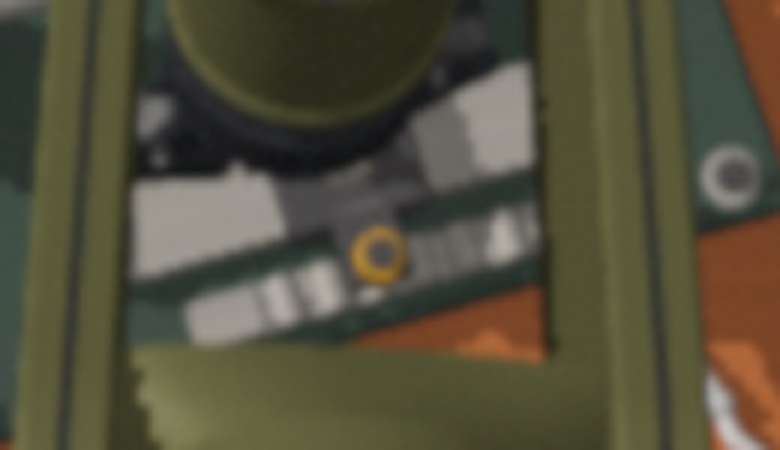

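```bash

for i in 1 2 3 4 5 6 ; do python3 -m jog '{"translation":[[0,-0.001,0]],"roll":[0],"grip":[255]}' | grep -E "force"
python3 l.py; done
```

```text
contact_force: [0.0, 1.3, 0.0]
knob moved mm 48.8  tool-implied 48.4 0.0172 1.299  0.029 ]
contact_force: [-0.9, 1.0, 0.3]
knob moved mm 49.7  tool-implied 49.4 -0.8564  0.956   0.3273]
contact_force: [0.1, 0.3, -0.3]
knob moved mm 50.6  tool-implied 50.4  0.0538  0.3384 -0.2773]
contact_force: [0.2, 0.6, -1.0]
knob moved mm 51.7  tool-implied 51.5  0.1838  0.5798 -0.9542]
contact_force: [-0.8, 0.5, 0.6]
knob moved mm 52.7  tool-implied 52.5 -0.8296  0.4553  0.6499]
contact_force: [-0.9, 1.2, 0.2]
knob moved mm 54.1  tool-implied 53.5 -0.9486  1.2365  0.2074]
```

```bash
python3 -m jog '{"translation":[[0,0.005,0],[0,0.005,0],[0,0.01,0],[0,0.01,0],[0,0,0],[0,0,0]],"roll":[0,0,0,0,0,0],"grip":[255,255,255,255,255,255]}' | grep -E "force|tcp"
python3 l.py; python3 ov.py o3; python3 - <<'E'
from h import *
ey=np.array([-.334,.9426,0])
for n in('scene','top'):
    c=cam(n)
    k=nets.mark_of('feed_knob',n); b=nets.mark_of('index_bar',n)
    for K in k[:2]:
        for B in b[:2]: print(n,K['p'],B['p'],w(c,K['xyz']),w(c,B['xyz']),58-1e3*ey@(w(c,K['xyz'])-w(c,B['xyz'])))
E
```

```text
tcp_pos: [0.5631, 0.0666, 0.1114]
contact_force: [-0.2, -0.6, 0.5]
knob moved mm 54.5  tool-implied 22.9 -0.1942 -0.6267  0.4635]
top 0.58 0.88 [0.58605888 0.00984427 0.1246872 ] [ 0.54730272 -0.0048234   0.02615802] 57.118811324796546
```

View pics/o3_scene_raw.png

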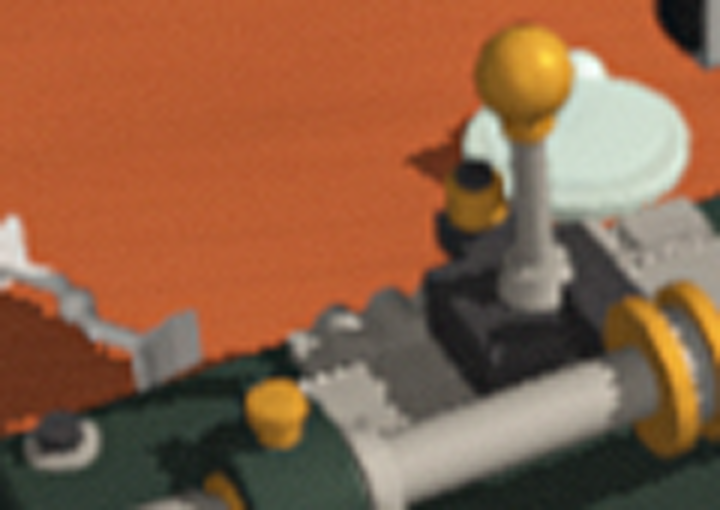

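View pics/o3_top.png

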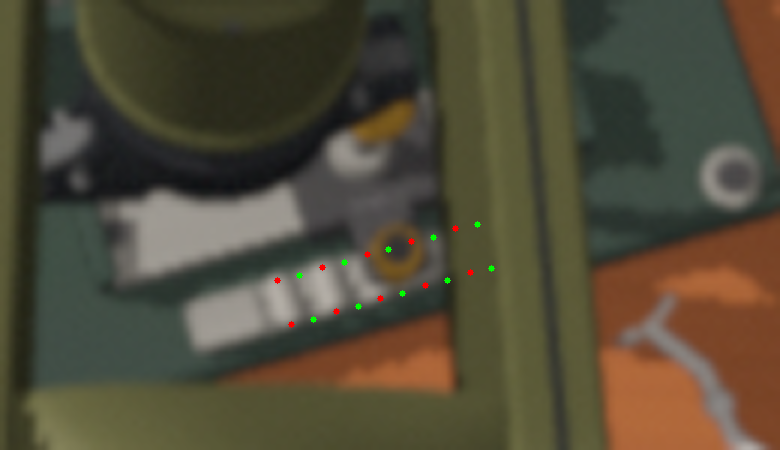

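```bash
python3 - <<'E'
from h import *
c=cam('top','t9.png'); cs=cam('scene','s9.png')
P=(.6363,.0406,.3383)
def W(x,y,z):
    a,b,t=P; return [a+np.cos(t)*x-np.sin(t)*y,b+np.sin(t)*x+np.cos(t)*y,z]
def strip(c,im,xs,z,fs):
    M=np.array([[px(c,W(x,.045-f,z)) for f in fs] for x in xs],np.float32)
    return cv2.remap(im,M[...,0],M[...,1],cv2.INTER_CUBIC)
fs=np.arange(-.02,.115,.0002); xs=np.arange(-.115,-.08,.0004)
out=[]
for cc,f in((c,'t9'),(c,'top0'),(cs,'s9'),(cs,'scene0')):
    s=strip(cc,cv2.imread(f'pics/{f}.png'),xs,.033,fs)
    for k in (.008,.018,.026,.034,.042,.05,.058,.066,.074,.082,.09,.098):
        i=int((k+.02)/.0002); s[:6,i]=(0,255,0) if round((k-.026)/.008)%2==0 else (0,0,255)
        s[:3,i-1:i+2]=s[0,i]
    out.append(s); out.append(np.zeros((8,s.shape[1],3),np.uint8))
o=np.vstack(out); print(o.shape)
cv2.imwrite('pics/strip.png',cv2.resize(o,None,fx=1.15,fy=1.5))
E
```

```text
(384, 675, 3)
```

View pics/strip.png

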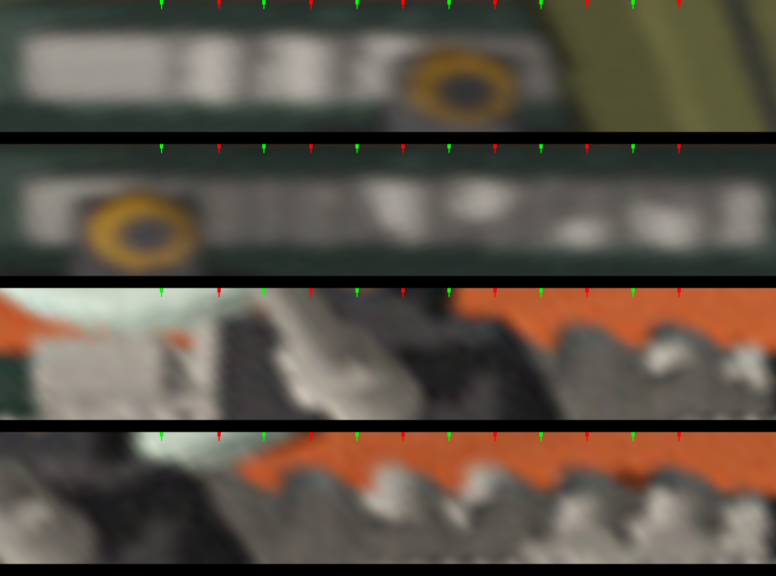

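```bash
python3 -m jog '{"translation":[[0,-0.01,0],[0,-0.01,0],[0,-0.005,0],[0,-0.003,0],[0,-0.001,0],[0,0,0],[0,0,0]],"roll":[0,0,0,0,0,0,0],"grip":[255,255,255,255,255,255,255]}' | grep -E "force|tcp"
python3 l.py; for i in 1 2 ; do python3 -m jog '{"translation":[[0,-0.001,0]],"roll":[0],"grip":[255]}' | grep -E "force"
python3 l.py; done
```

```text
tcp_pos: [0.5726, 0.0388, 0.1113]
contact_force: [0.1, 0.1, -0.3]
knob moved mm 54.3  tool-implied 52.3  0.1421  0.1468 -0.3064]
contact_force: [-0.6, -0.1, -0.8]
knob moved mm 54.4  tool-implied 53.2 -0.5514 -0.1045 -0.7967]
contact_force: [-0.4, 0.6, -0.3]
knob moved mm 54.6  tool-implied 54.2 -0.4036  0.6126 -0.3499]
```

```bash
python3 -m jog '{"translation":[[0,-0.001,0],[0,-0.0005,0],[0,0,0]],"roll":[0,0,0],"grip":[255,255,255]}' | grep -E "force|tcp"
python3 l.py
```

```text
tcp_pos: [0.5739, 0.0353, 0.1113]
contact_force: [0.2, 0.5, 1.0]
knob moved mm 56.3  tool-implied 56.1 0.2084 0.4558 0.9997]
```

```bash
python3 -m jog '{"translation":[[0,0.005,0],[0,0.01,0],[0,0.015,0],[0,0.02,0],[0,0.02,0],[0,0.01,-0.03],[0,0,-0.05],[0,0,-0.04],[0.03,0.04,0],[0.03,0.04,0],[0.03,0.04,0],[0,0,0]],"roll":[0,0,0,0,0,0,0,0,0,0,0,0],"grip":[255,255,255,255,255,255,255,255,255,255,255,255]}' | grep -E "force|tcp"
python3 -m jog '{"translation":[[0.02,0.045,0],[0.02,0.045,0],[0.02,0.045,0],[0.02,0.045,0],[0.02,0.045,0],[0.02,0.045,0],[0,0,0]],"roll":[0,0,0,0,0,0,0],"grip":[255,255,255,255,255,255,255]}' | grep -E "force|tcp"
python3 l.py; python3 - <<'E'
from h import *
ey=np.array([-.334,.9426,0])
for n in('scene','top'):
    c=cam(n,n+'9.png')
    for q in ['feed_knob','index_bar','crank_grip','slide_knob_a','jar_lid','bell_brace']:
        for m in nets.mark_of(q,n)[:2]: print(n,q,round(m['p'],2),w(c,m['xyz']).round(4))
b=cv2.imread('pics/top9.png')[190:290,274:394];cv2.imwrite('pics/f1.png',cv2.resize(b,None,fx=6,fy=6,interpolation=cv2.INTER_CUBIC))
b=cv2.imread('pics/scene9.png')[168:268,227:347];cv2.imwrite('pics/f2.png',cv2.resize(b,None,fx=6,fy=6,interpolation=cv2.INTER_CUBIC))
E
```

```text
tcp_pos: [0.4165, 0.1977, 0.2311]
contact_force: [0.6, -0.0, 0.3]
tcp_pos: [0.2176, 0.4155, 0.2315]
contact_force: [-0.2, -0.6, -1.0]
knob moved mm 56.4  tool-implied -420.1 -0.1569 -0.5954 -0.9717]
scene feed_knob 0.94 [0.5835 0.0099 0.1246]
scene index_bar 0.72 [ 0.5454 -0.0011  0.0309]
scene crank_grip 0.62 [0.6153 0.2622 0.0372]
scene slide_knob_a 0.71 [ 7.818e-01 -1.850e-02  2.000e-04]
scene jar_lid 0.69 [ 0.4534  0.0385 -0.0031]
scene bell_brace 0.59 [ 0.5082 -0.1218 -0.0048]
top feed_knob 0.97 [0.5878 0.0025 0.1227]
top index_bar 0.87 [ 0.5481 -0.0062  0.0283]
top crank_grip 0.67 [0.6088 0.2633 0.0312]
top slide_knob_a 0.56 [ 0.7811 -0.0194 -0.0021]
top slide_knob_a 0.38 [ 0.7326  0.125  -0.0027]
top jar_lid 0.62 [ 0.4489  0.0367 -0.001 ]
top bell_brace 0.46 [ 0.5148 -0.1156  0.0028]
```

View pics/f1.png

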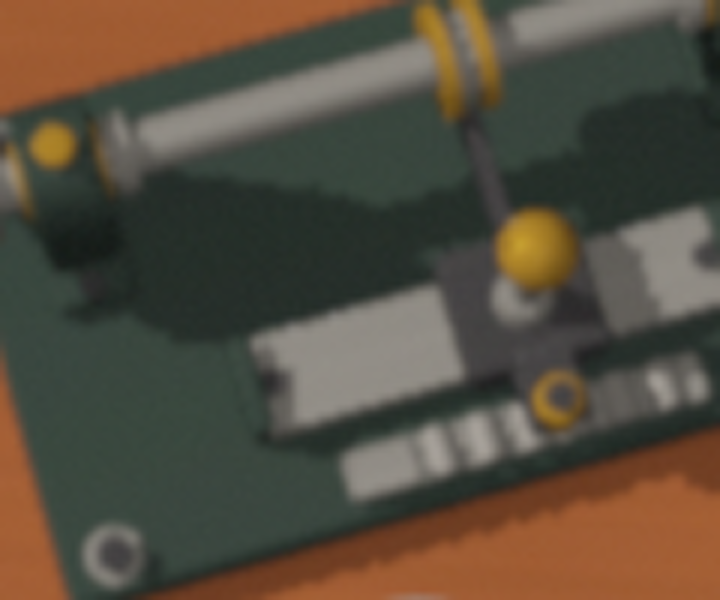

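View pics/f2.png

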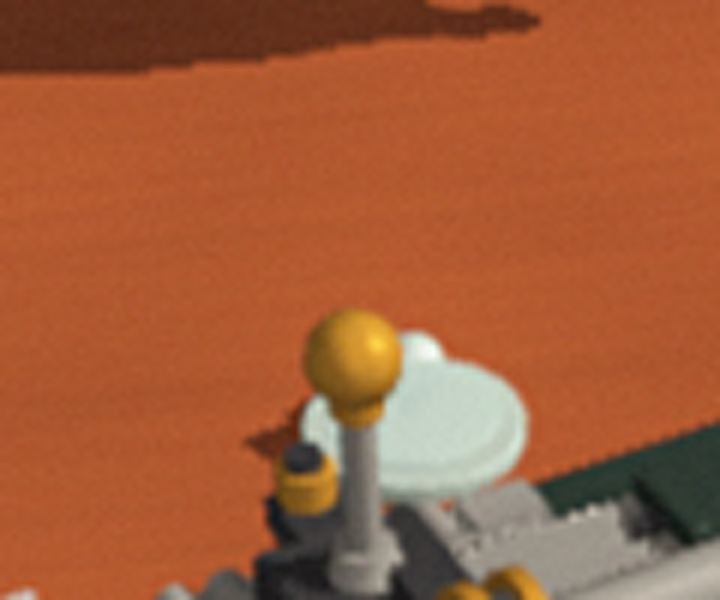

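```bash
python3 - <<'E'
from h import *
from scipy.optimize import least_squares
C={n:cam(n) for n in('scene','top')}
def z(u,v,o): return ((u+.5)/6-.5+o[0],(v+.5)/6-.5+o[1])
ex=np.array([np.cos(.34),np.sin(.34)]);ey=np.array([-np.sin(.34),np.cos(.34)])
I={'scene':z(367,300,(257,168)),'top':z(366,298,(274,190))}
F={'scene':z(353,357,(227,168)),'top':z(537,250,(274,190))}
# automatic: gold segmentation around, min enclosing circle
for lab,D,fn in(('i',I,{'scene':'scene0','top':'top0'}),('f',F,{'scene':'scene9','top':'top9'})):
    for n in D:
        im=cv2.imread(f'pics/{fn[n]}.png'); h=cv2.cvtColor(im,cv2.COLOR_BGR2HSV).astype(int)
        m=((h[...,0]>15)&(h[...,0]<32)&(h[...,1]>110)&(h[...,2]>80)).astype(np.uint8)
        u,v=D[n]; k=np.zeros_like(m); cv2.circle(k,(int(round(u)),int(round(v))),10,1,-1); m&=k
        if n=='scene': m[int(v)+8:]=0
        cnt=max(cv2.findContours(m,0,cv2.CHAIN_APPROX_NONE)[0],key=cv2.contourArea)
        print(lab,n,'click',np.round(D[n],1),'circ',cv2.minEnclosingCircle(cnt),'bb',cv2.boundingRect(cnt))
def tri(D):
    return least_squares(lambda X:np.concatenate([np.array(px(C[n],X))-D[n] for n in D]),[.57,.03,.125]).x
a,b=tri(I),tri(F); print(a,b,(a-b)[:2]@ey,(a-b)[:2]@ex)
def one(n,uv): return least_squares(lambda X:np.array(px(C[n],[X[0],X[1],.125]))-uv,[.57,.03]).x
for n in I: d=one(n,I[n])-one(n,F[n]); print(n,one(n,I[n]),one(n,F[n]),d@ey,d@ex)
E
python3 - <<'E'
from h import *
C={n:cam(n) for n in('scene','top')}
P=(.6363,.0406,.3383)
def W(x,y,z):
    a,b,t=P; return [a+np.cos(t)*x-np.sin(t)*y,b+np.sin(t)*x+np.cos(t)*y,z]
def strip(c,im,xs,z,fs):
    M=np.array([[px(c,W(x,.045-f,z)) for f in fs] for x in xs],np.float32)
    return cv2.remap(im,M[...,0],M[...,1],cv2.INTER_CUBIC)
fs=np.arange(-.02,.115,.0002); out=[]
for n,f,xs,zz in(('top','top9',np.arange(-.118,-.08,.0004),.033),('top','top9',np.arange(-.118,-.08,.0004),.066),('top','top0',np.arange(-.118,-.08,.0004),.066),('scene','scene9',np.arange(-.118,-.08,.0004),.066),('scene','scene0',np.arange(-.118,-.08,.0004),.066)):
    s=strip(C[n],cv2.imread(f'pics/{f}.png'),xs,zz,fs)
    for k in (0,.008,.018,.026,.034,.042,.05,.058,.066,.074,.082,.09,.098):
        i=int(round((k+.02)/.0002)); s[:6,i]=(0,255,0) if round((k-.026)/.008)%2==0 else (0,0,255); s[:3,i-1:i+2]=s[0,i]
    out.append(s)
o=np.vstack(out); cv2.imwrite('pics/strip2.png',cv2.resize(o,None,fx=1.15,fy=1.2)); print(o.shape)
E
```

```text
i scene click [317.8 217.6] circ ((317.80767822265625, 217.34616088867188), 7.666413307189941) bb (311, 210, 15, 15)
i top click [334.6 239.2] circ ((334.6204833984375, 239.15060424804688), 6.987037181854248) bb (328, 233, 14, 14)
f scene click [285.4 227.1] circ ((285.7230224609375, 227.37770080566406), 8.022771835327148) bb (278, 220, 16, 15)
f top click [363.1 231.2] circ ((362.875, 231.25), 6.987812519073486) bb (356, 225, 14, 14)
[0.56720557 0.06313526 0.12613634] [0.58551459 0.00961658 0.1267384 ] 0.05656080477575212 0.0005868762260297976
scene [0.56554317 0.06381738] [0.58303683 0.01022294] 0.05636031570789492 0.0013808226933653164
top [0.5673706 0.0625223] [0.58587145 0.00885808] 0.056761991927873595 0.0004545612422397339
(475, 675, 3)
```

View pics/strip2.png

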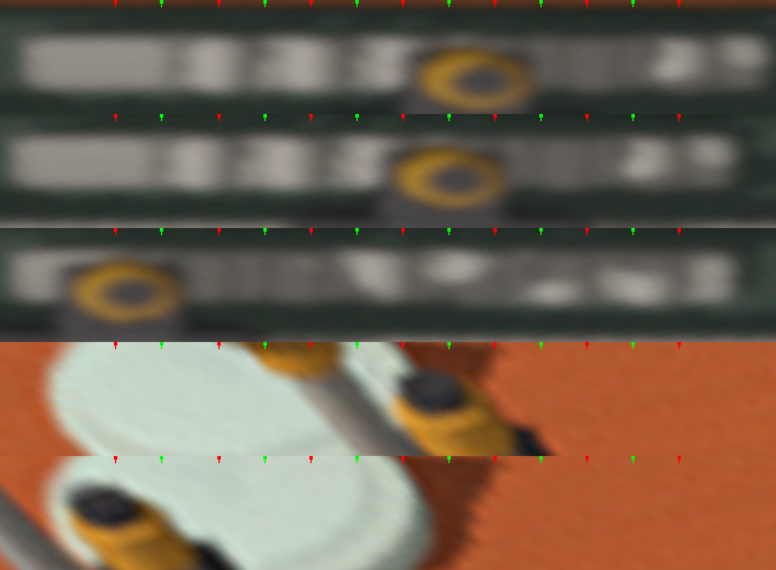

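```bash
python3 - <<'E'
from h import *
a=cv2.imread('pics/top0.png').astype(int);b=cam('top','end.png')
b=cv2.imread('pics/end.png').astype(int)
for n,(u,v) in dict(knob_a=(307,174),knob_b=(375,157),lid=(344,308),brace=(419,282),crank=(239,224)).items():
    T=a[v-22:v+22,u-25:u+25].astype(np.uint8); S=b[v-30:v+30,u-33:u+33].astype(np.uint8)
    m=cv2.matchTemplate(S,T,cv2.TM_CCOEFF_NORMED); print(n,cv2.minMaxLoc(m)[1],cv2.minMaxLoc(m)[3],'expect (8,8)')
s=status.observe();print(s['clock'],s['contact_force'])
r.close_job()
E
```

```text
knob_a 0.9936448931694031 (8, 8) expect (8,8)
knob_b 0.9963890910148621 (8, 8) expect (8,8)
lid 0.9998243451118469 (8, 8) expect (8,8)
brace 0.9191009998321533 (8, 8) expect (8,8)
crank 0.9986390471458435 (8, 8) expect (8,8)
21.15 [ 0.49258575  0.53852518 -0.22221262]
the job is handed in; nothing more can be done
```

I pushed the brass knob away from the crank with the outside of the shut fingers, in 1–2 mm steps. It went past the first and second notches to the third. I then backed the gripper off, lifted it clear and handed in at about 21 s. I got no verdict, so whether it passed isn't confirmed.

**Lever position:** my best estimate is 57–58.5 mm; the target is 58 mm within 3 mm.
- The knob moved 56.4 mm, and both cameras agreed on this to about 0.4 mm.
- The start reading came out between 0.5 and 2.4 mm depending on the method.
- Against the index bar in the top view, the plunger sits at about 58 mm.
- The trained networks' own knob and bar marks disagreed, at 60–63 mm. I gave them less weight because they are only good to about 4 mm per point.
- The knob stayed put when I let go.

**No clicks seen or felt:** the force stayed at about 1 N or less, without the 6–10 N you described. The lever never jumped ahead by more than about 0.5 mm. I placed it by measured position, so nothing I saw shows a detent is holding it.

**Everything else:** in the top view, matching before and after showed no shift of the crank, both slide knobs, the lid or the brace. The brace matched less exactly (0.92), but in the same place. The gripper was well clear at hand-in.

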